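Sleeve the cell and probe its button

ROBOT

A 6-joint arm with a two-finger parallel gripper is mounted at the origin on the work surface. World frame = base frame: x ahead of the robot, y to its left, z up, the work surface at z = 0. Lengths are in m, angles in rad, forces in N, time in s.
With the tool pointing down it reaches from about 0.325 to 0.775 m from the base axis. Payload 9.3 kg.
Tool frame: the origin (TCP) lies midway between the tips of the shut fingers; the grasp point (between the pads) lies 19 mm behind it; z points along the fingers, y is the line along which they close (so a half turn about z gives the same grasp; the last joint's range is limited). The gripper opens to 85 mm and grips with 20 to 120 N. Pads are 22 mm wide; open, the fingers measure 114 mm over their backs; the gripper's body (76 mm by 85 mm) begins 54 mm behind the grasp point. The pads swing forward as they close: fully open they stand 13 mm farther back than shut.
Start: joints at [-0.153, 0.259, 0.021, 1.334, 0, 1.418], TCP at [0.55, -0, 0.231] pointing down, gripper open.
Joint ranges: [-3.04, 3.04], [-0.91, 1.82], [-1.04, 1.36], [-1.92, 1.95], [-1.52, 1.45], [-3.14, 3.14]. Speed limits (rad/s): [2.22, 2.22, 2.79, 3.14, 3.14, 3.14].

INTERFACE

Orientations are given as a rotation vector (axis times angle).
In Python, from workcell import * gives the robot as it stands.
- The arm moves only by the shell command python3 -m inch 'ROWS' [FORCE]. ROWS is JSON, a list of rows, each a list of 7 numbers: the turn, a rotation vector about the world's x, y, z each as a share of 180 degrees, from -1 to 1, then the shift along the world's x, y, z each as a share of 0.1 m, from -1 to 1, then the opening, from 0 (shut) to 1 (fully open). A call has 1 to 8 rows; each row is the pose to reach, as a shift and turn from the pose commanded when the call began, turning the shorter way round; what a row does not reach only later rows make up. A row lasts 1/8 s, in which the tool goes at most 62.5 mm and 10.7 degrees, less where a joint would pass 70% of its speed; a pose out of reach is approached as far as the arm can. A call with a number of a shift or a turn outside -1 to 1 is refused whole. A call with a gripper value outside its range is refused whole. The fingers move at their own pace and stop on an object; FORCE is the grip in N (left out, the last holds). Time passes only in rows, so rows that repeat a pose let the fingers close. It gives the time, the measured TCP pose, the force, the opening and the grip force at its end, in the units of the state.
- get_state(): the state, without advancing time (a new reading comes with each control period).
- get_image(name): name is "scene" or "side" or "wrist"; returns the picture (420x560x3 uint8, red, green, blue); there is no depth.
- camera_model(name): a dict with "fx", "fy", "cx", "cy" (pixels), "cam_to_world" (4x4, takes a point from camera to world coordinates). Camera axes: x right, y up, looking along -z (the intrinsics and any distortion apply to the point x, -y, -z); pixel columns grow to the right and rows downward; lengths in m; the calibration is good to about 2 mm. A picture is of the moment at which its call begins: read the wrist's pose just before it. camera_model takes no time and is no camera call; for the wrist camera it gives the pose at the moment of the call.
- job_done(): hands the job in; it is judged then, once.
The state is a dict: "clock": time; "joint_pos": joint angles; "joint_vel": joint speeds; "effort": joint torques, N m; "ee_pos": TCP position; "eef_rot": TCP orientation; "force": force on the tool from outside, world axes, zero at the start; "ft_torque": the same for the moment, N m; "opening": finger opening in m; "grip_force": force on a finger pad.
Only numpy, scipy, OpenCV 4.12 (cv2) and the standard library are available. Lean on these libraries where they do the work, as an engineer would, in place of code of your own. Each camera call takes 0.05 s, during which the arm holds its last target. There are 200 camera calls.

TASK

On the cell test stand, slide the loose insulating sleeve down over the cell that stands with its raised button up until the sleeve is fully home on its seat, and let go of it. Then take the spring-tipped test probe out of its holder and hold it upright with its tip on the middle of that cell's button, pressing gently so that the spring tip is about half pushed in (never hard down to its stop); finish while still holding it there. Do not touch the neighbouring cell, which stands flat end up, with the probe, and leave the other things on the bench where they are.

Things in the scene. Friction and masses are not known exactly. Their poses are not given: they have to be found in the camera images.
- cell: The D-size cell to be tested, an upright cylinder 33 mm across, fixed in one of the two seats of the test stand, button end up. Origin: centre of its lower end, sunk 8 mm into its seat (14 mm above the table); z up. Shoulder 60 mm above the origin; the button, 10 mm across, rises 1.5 mm more from a dark washer. Its seat, a disc 54 mm across, has its flat top 8 mm above the origin.
- button_top (a point): Centre of the top face of that cell's button, 75.5 mm above the table: the spot for the probe's tip.
- flat_cell: The neighbouring D-size cell, same size, fixed in the other seat of the stand 110 mm away, but flat end up (no button). Origin: centre of its lower end, z up.
- stand: The test stand, fixed: a black base plate 90 mm (x) by 210 mm (y) by 14 mm high with two round metal seats 54 mm across, 8 mm high, at y = -55 and +55 mm; a cell stands in each, and which one is which varies. Two 10 mm high brass posts lie near the -x edge. Origin: centre of its underside.
- sleeve: The loose insulating sleeve, a plain white plastic tube standing upright on the table: 48 mm outside, 37 mm bore (2 mm play all round on the cell), 56 mm high, 30 to 65 g. Origin: centre of its lower end, z along its axis, up. Fully home its lower end rests on the seat, 22 mm above the table, and its rim is 78 mm above the table, 2.5 mm above the button.
- holder: The probe's holder, a fixed grey block 66 by 66 mm, 60 mm high, with an upright hole 21 mm across and 25 mm deep, then a ledge, 35 mm above the table, round a narrower 14 mm through hole. Origin: centre of its underside, below the hole.
- probe: The loose test probe, 45 to 85 g, standing tip down in the holder. Round black handle 18 mm across, 70 mm long, its upper 45 mm out of the holder; below it a steel nose 8 mm across, 20 mm long, then a brass spring tip 4 mm across, 12 mm long. Origin: on the axis at the handle's lower end (the shoulder on the ledge); z along the axis, up. Free tip 32 mm below the origin.
- probe_tip (a point): The end of the probe's spring tip, 32 mm below the probe's origin when not pressed.
- plunger (a joint): How far the spring tip is pushed into the probe, in m: 0 free, 0.012 at its stop. The spring gives 0.7 N as it starts to move and 0.35 N more per mm: about 2.8 N half in (0.006).
- taped_pair: Bystander: two AA cells taped end to end, lying, 99 mm by 14.5 mm. Origin: centre of its underside.
- spare_cell: Bystander: a loose D-size cell standing on the bench itself, button up, 33 mm across, 61.5 mm high. Not in the stand. Origin: centre of its underside.
- tape_roll: Bystander: a roll of paper tape lying flat, 90 mm outside, 76 mm bore, 19 mm high. Origin: centre of its underside.
- connector: Bystander: a black plug connector, 34 by 22 by 12 mm. Origin: centre of its underside.
- jar: Bystander: an amber jar, 56 mm across, 60 mm high. Origin: centre of its underside.
- driver: Bystander: a screwdriver lying along its x, 170 mm long. Origin: below its middle.
- junction: Bystander: a small white junction box, 50 by 35 by 22 mm. Origin: centre of its underside.
Things that resemble listed ones, but are neither listed nor needed, are in the scene too. What is shaped like the sleeve but purple is not meant. Of the things that look like the probe, take the one that is farthest to the robot's right at the start.

How it is judged:
By the outcome, as a careful person would: the job done as asked, in the order asked, and still so for the second after the job is handed in, while the arm keeps its last pose, push and grip.
It also fails if it takes over 61 s, if anything falls off the work surface, if the arm or the gripper's body presses on something with over 40 N, if the wrist force passes 120 N, or if a joint passes its speed limit or range.

## Working session

There is one attempt and no reset: what is moved stays moved. The work goes in short steps, Python scripts to look and compute and a shell command to move; the robot and the scene stay as the last step left them, time stands still between calls to the robot, and variables do not carry over. Pictures are saved under pics/ and viewed, at most 10 in all, crops included, and the job is handed in when it is done.

```bash
mkdir -p pics; ls; cat > h.py <<'E'
import cv2, numpy as np
from workcell import *
def ray(name,u,v,m=None):
    m=m or camera_model(name); T=np.array(m["cam_to_world"])
    k=np.array([[m["fx"],0,m["cx"]],[0,m["fy"],m["cy"]],[0,0,1.]])
    d=m.get("dist",m.get("distortion"))
    p=cv2.undistortPoints(np.array([[[u,v]]],float),k,None if d is None else np.array(d,float))[0,0]
    return T[:3,3],T[:3,:3]@np.array([p[0],-p[1],-1.])
def onz(name,u,v,z,m=None):
    o,d=ray(name,u,v,m); return o+d*(z-o[2])/d[2]
def proj(name,P,m=None):
    m=m or camera_model(name); T=np.linalg.inv(np.array(m["cam_to_world"]))
    q=T[:3,:3]@np.array(P)+T[:3,3]
    return m["cx"]+m["fx"]*q[0]/-q[2], m["cy"]+m["fy"]*-q[1]/-q[2]
E
python3 - <<'E'
from h import *
for n in("scene","side"):
    print(n,{k:np.round(v,3).tolist() for k,v in camera_model(n).items()})
    cv2.imwrite(f"pics/{n}0.png",get_image(n)[:,:,::-1])
a=[cv2.imread(f"pics/{n}0.png") for n in("scene","side")]
print(get_state())
E
```

```text
pics
scene {'fx': 516.792, 'fy': 516.792, 'cx': 277.142, 'cy': 210.352, 'cam_to_world': [[0.858, -0.398, 0.323, 0.988], [0.513, 0.652, -0.558, -0.772], [0.012, 0.645, 0.764, 1.132], [0.0, 0.0, 0.0, 1.0]]}
side {'fx': 411.321, 'fy': 411.321, 'cx': 277.684, 'cy': 208.709, 'cam_to_world': [[-0.965, 0.159, -0.21, 0.385], [-0.264, -0.579, 0.771, 0.691], [0.001, 0.799, 0.601, 0.629], [0.0, 0.0, 0.0, 1.0]]}
{'clock': 0.1, 'joint_pos': array([-1.52628582e-01,  2.59140314e-01,  2.08500437e-02,  1.33368397e+00,
       -2.25325513e-05,  1.41819890e+00]), 'joint_vel': array([-1.53309435e-05, -2.87024786e-05,  3.56689507e-03, -9.99828647e-04,
        2.83968362e-04, -3.11122103e-04]), 'effort': array([ 3.14176716e-03, -5.56694484e+01,  3.45071769e+01,  1.17344077e-02,
       -2.28166823e-04,  1.16645586e-05]), 'ee_pos': array([5.49760033e-01, 9.78336252e-06, 2.30729090e-01]), 'eef_rot': array([-2.22081369e+00, -2.22074452e+00,  1.12243665e-03]), 'force': array([ 0.61896541, -0.10571345,  0.44030743]), 'ft_torque': array([ 0.02636677, -0.04508541,  0.0111139 ]), 'grip_force': 0.0, 'opening': 0.08547554976157079}
```

View pics/scene0.png

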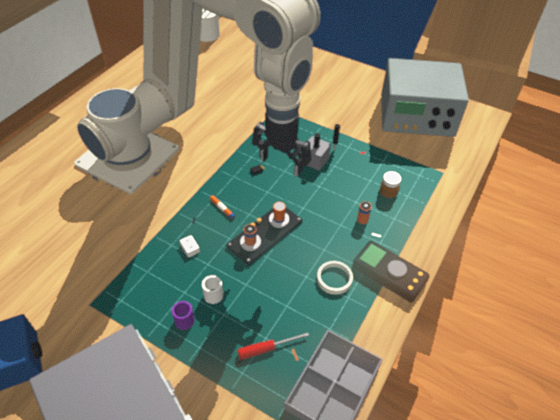

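View pics/side0.png

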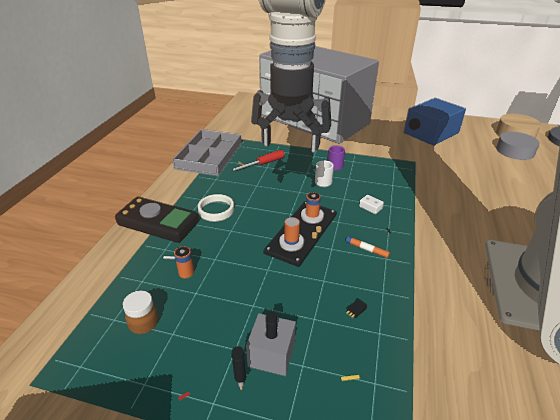

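Scene: stand at about (265,235) with cells at (250,237) and (279,212), white sleeve at (212,290), purple decoy at (183,315). There are two probe-like things: one in the grey holder (316,148), and a black one at (336,133). Side view: holder at (272,340), other probe at (239,368). I'll enlarge these.

```bash
python3 - <<'E'
import cv2,numpy as np
s=cv2.imread("pics/scene0.png");d=cv2.imread("pics/side0.png")
c=lambda im,x,y,w,h:cv2.resize(im[y:y+h,x:x+w],(400,300),interpolation=cv2.INTER_CUBIC)
cv2.imwrite("pics/crop0.png",np.vstack([np.hstack([c(s,225,190,88,66),c(s,280,115,80,60)]),np.hstack([c(d,262,185,88,66),c(d,210,300,120,90)])]))
from h import *
print("sleeve rim", onz("scene",213,282,.056), "side",onz("side",324.5,166,.056))
for u,v in((250,228),(279,205)): print("cell scene",onz("scene",u,v,.074))
for u,v in((313,197),(292,222)): print("cell side",onz("side",u,v,.074))
print("probe top side",onz("side",272,316,.105),"other base",onz("side",240,388,0))
print("probe top scene",onz("scene",317,138,.105),"other",onz("scene",336,126,.105),onz("scene",335,144,0))
E
```

```text
sleeve rim [ 0.51736696 -0.26289998  0.056     ] side [ 0.51466329 -0.26254521  0.056     ]
cell scene [ 0.51174379 -0.08708107  0.074     ]
cell scene [0.53577323 0.02016585 0.074     ]
cell side [ 0.51186471 -0.08735343  0.074     ]
cell side [0.53706209 0.01613354 0.074     ]
probe top side [0.50295903 0.29159178 0.105     ] other base [0.5369584  0.36308697 0.        ]
probe top scene [0.51138571 0.27995812 0.105     ] other [0.53504264 0.35768115 0.105     ] [0.52553332 0.39255947 0.        ]
```

View pics/crop0.png

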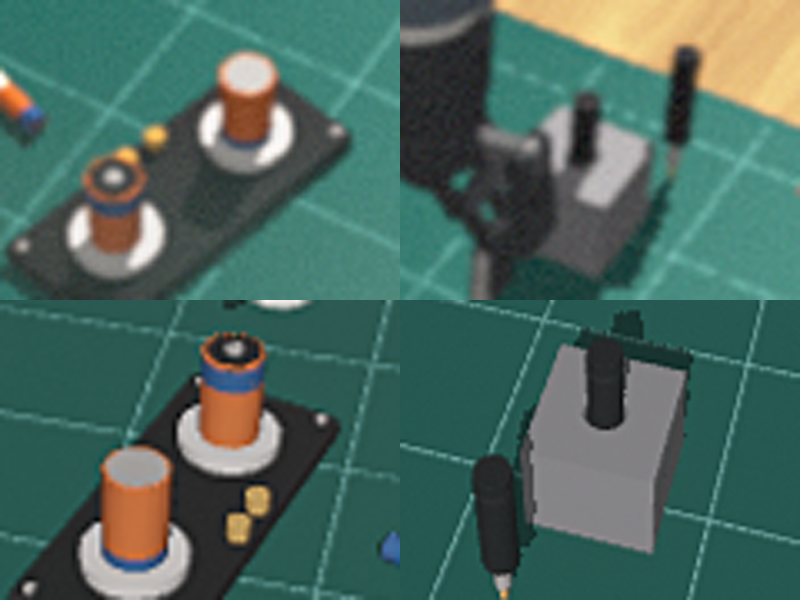

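The button-up cell is the one with the dark washer, at scene (250,237), y≈-0.087. The probe-like things are the one in the holder, scene (317,138), y≈0.285, and a free-standing one at (336,126), y≈0.36. The holder probe is farther to the robot's right and sits in the holder, so it fits on both counts. Next I move towards the cell and sleeve.

```bash
python3 -m inch '[[0,0,0,-0.2,-0.5,0,1],[0,0,0,-0.38,-1,0,1],[0,0,0,-0.38,-1,0,1]]'; python3 -m inch '[[0,0,0,0,-0.5,0.3,1],[0,0,0,0,-0.8,0.5,1],[0,0,0,0,-0.8,0.5,1],[0,0,0,0,-0.8,0.5,1]]'
python3 - <<'E'
from h import *
m=camera_model("wrist"); print(get_state()["ee_pos"],np.round(m["cam_to_world"],3),m["fx"],m.keys())
cv2.imwrite("pics/w1.png",get_image("wrist")[:,:,::-1])
print("purple",onz("scene",183,308,.056),onz("side",337,151,.056))
E
```

```text
clock: 0.48
ee_pos: [0.5109, -0.1026, 0.231]
eef_rot: [-2.226, -2.217, 0.001]
force: [-0.1, 0.1, 0.3]
opening: 0.0853
grip_force: 0.0
clock: 0.98
ee_pos: [0.5119, -0.179, 0.2805]
eef_rot: [-2.22, -2.221, 0.0]
force: [-0.4, -0.3, 0.0]
opening: 0.0855
grip_force: 0.0
[ 0.51194093 -0.17904908  0.28048123] [[ 1.     0.     0.002  0.512]
 [-0.001  0.951  0.31  -0.099]
 [-0.002 -0.31   0.951  0.424]
 [ 0.     0.     0.     1.   ]] 332.0717340952715 dict_keys(['fx', 'fy', 'cx', 'cy', 'cam_to_world'])
purple [ 0.49885852 -0.35766191  0.056     ] [ 0.49484142 -0.35363894  0.056     ]
```

View pics/w1.png

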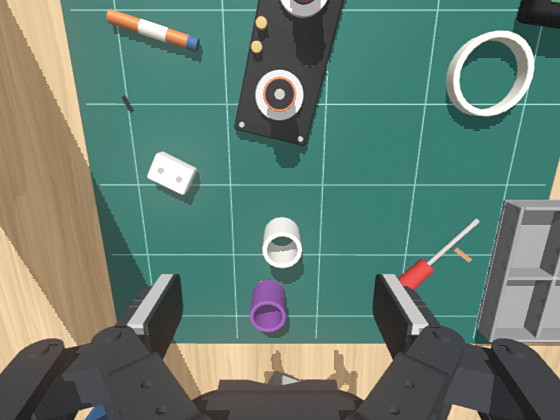

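The wrist view shows the button cell at (279,94) in the stand, the white sleeve's rim at about (282,250) and the purple decoy at (268,315).

```bash
cat >> h.py <<'E'
def ell(mask,big=True):
    cs,_=cv2.findContours(mask.astype(np.uint8),cv2.RETR_EXTERNAL,cv2.CHAIN_APPROX_NONE)
    c=max(cs,key=cv2.contourArea); return cv2.fitEllipse(cv2.convexHull(c))
def win(mask,x0,y0,x1,y1):
    o=np.zeros_like(mask); o[y0:y1,x0:x1]=mask[y0:y1,x0:x1]; return o
E
python3 - <<'E'
from h import *
im=cv2.imread("pics/w1.png").astype(int); b,g,r=im[...,0],im[...,1],im[...,2]
e=ell(win((r-b>50)&(r-g>25),255,70,305,120)); print("cell",e,onz("wrist",*e[0],.074))
print("px button",im[94,270:292].tolist()[::2])
mn=im.min(2)
e=ell(win((mn>100)&(r-b<40),285-23,95-27,285+22,122)); print("seat",e,onz("wrist",*e[0],.022))
w=win(mn>110,255,205,312,275)
e=ell(w); print(e)
# rim: lower outer arc, bore: dark inside
hs=np.unique(np.where(w)[0]); 
for y in range(215,274,4): x=np.where(w[y])[0]; print(y,(x.min(),x.max(),len(x)) if len(x) else None, end=' ')
E
```

```text
cell ((279.13623046875, 93.67285919189453), (32.56828689575195, 34.40082550048828), 177.0206298828125) [ 0.51292082 -0.08999393  0.074     ]
px button [[71, 73, 74], [69, 70, 69], [135, 137, 141], [210, 212, 215], [205, 208, 211], [209, 211, 213], [209, 210, 214], [176, 180, 183], [67, 67, 68], [71, 71, 69], [74, 73, 72]]
seat ((278.8164367675781, 94.34500885009766), (48.917701721191406, 50.797203063964844), 4.482855319976807) [ 0.51272711 -0.08936563  0.022     ]
((279.7593688964844, 242.66787719726562), (47.83964538574219, 50.93640899658203), 8.290250778198242)
215 None 219 (np.int64(272), np.int64(290), 19) 223 (np.int64(268), np.int64(295), 28) 227 (np.int64(265), np.int64(298), 34) 231 (np.int64(264), np.int64(298), 35) 235 (np.int64(264), np.int64(299), 36) 239 (np.int64(263), np.int64(300), 21) 243 (np.int64(263), np.int64(301), 22) 247 (np.int64(262), np.int64(301), 40) 251 (np.int64(262), np.int64(301), 40) 255 (np.int64(263), np.int64(301), 39) 259 (np.int64(265), np.int64(298), 34) 263 (np.int64(268), np.int64(295), 28) 267 (np.int64(276), np.int64(288), 13) 271 None
```

```bash
python3 - <<'E'
from h import *
print(onz("wrist",281.8,249,.056), get_state()["ee_pos"])
E
```

```text
[ 0.51648087 -0.26659126  0.056     ] [ 0.5118634  -0.17877543  0.28043665]
```

```bash
python3 -m inch '[[0,0,0,0.045,-0.45,-0.3,1],[0,0,0,0.045,-0.86,-0.8,1],[0,0,0,0.045,-0.86,-1,1],[0,0,0,0.045,-0.86,-1,1]]'; python3 -m inch '[[0,0,0,0,0,-0.4,1],[0,0,0,0,0,-0.7,1],[0,0,0,0,0,-0.7,1]]'
python3 - <<'E'
from h import *
print(get_state()["ee_pos"])
im=get_image("wrist")[:,:,::-1]; cv2.imwrite("pics/w2.png",im)
for z in(0.056,): print(proj("wrist",[.5165,-.2655,z]))
E
```

```text
clock: 1.52
ee_pos: [0.5157, -0.2646, 0.1791]
eef_rot: [-2.217, -2.219, 0.001]
force: [0.1, -0.0, 0.8]
opening: 0.0855
grip_force: 0.0
clock: 1.9
ee_pos: [0.5162, -0.2644, 0.1108]
eef_rot: [-2.218, -2.221, 0.0]
force: [-1.2, 1.0, 0.5]
opening: 0.0852
grip_force: 0.0
[ 0.51615169 -0.26441259  0.11076458]
(np.float64(277.37224433432027), np.float64(233.59910910593092))
```

View pics/w2.png

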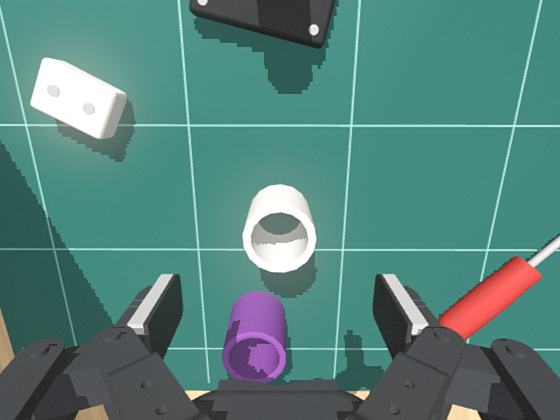

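The sleeve's rim is centred at about (280,237), which puts it near (0.517,-0.267) between the fingers. The purple decoy, at (254,355), is clear of them.

```bash
python3 -m inch '[[0,0,0,0.01,-0.025,-0.3,1],[0,0,0,0.01,-0.025,-0.6,1],[0,0,0,0.01,-0.025,-0.92,1],[0,0,0,0.01,-0.025,-0.92,1],[0,0,0,0.01,-0.025,-0.92,0.3],[0,0,0,0.01,-0.025,-0.92,0.3],[0,0,0,0.01,-0.025,-0.92,0.3],[0,0,0,0.01,-0.025,-0.92,0.3]]' 25;  python3 -m inch '[[0,0,0,0,0,0,0.3],[0,0,0,0,0,0,0.3],[0,0,0,0,0,0,0.3],[0,0,0,0,0,0,0.3]]' 25
```

```text
clock: 2.95
ee_pos: [0.5184, -0.269, 0.0212]
eef_rot: [2.219, 2.219, 0.001]
force: [-0.6, 0.8, 7.2]
opening: 0.0467
grip_force: 24.8
clock: 3.45
ee_pos: [0.5184, -0.269, 0.0212]
eef_rot: [2.219, 2.219, 0.001]
force: [0.2, 0.9, 7.5]
opening: 0.0468
grip_force: 24.8
```

```bash
python3 -m inch '[[0,0,0,0,0,0.3,0.3],[0,0,0,0,0,0.7,0.3],[0,0,0,0,0,1,0.3],[0,0,0,-0.03,0.4,1,0.3],[0,0,0,-0.05,0.8,1,0.3],[0,0,0,-0.05,1,1,0.3],[0,0,0,-0.05,1,1,0.3]]'; python3 -m inch '[[0,0,0,0,0.4,0.1,0.3],[0,0,0,0,0.79,0.1,0.3],[0,0,0,0,0.79,0.1,0.3],[0,0,0,0,0.79,0.1,0.3],[0,0,0,0,0.79,0.1,0.3]]'
python3 - <<'E'
from h import *
print(get_state()["ee_pos"])
P={n:get_image(n)[:,:,::-1].copy() for n in("wrist","scene","side")}
for n in P: cv2.imwrite(f"pics/{n}3.png",P[n])
c=lambda im,x,y,w,h,W,H:cv2.resize(im[y:y+h,x:x+w],(W,H),interpolation=cv2.INTER_CUBIC)
for n in("scene","side"): print(n,proj(n,[.5128,-.0895,.0755]))
cv2.imwrite("pics/m3.png",np.hstack([c(P["wrist"],180,130,200,290,400,580),np.vstack([c(P["scene"],190,170,120,87,400,290),c(P["side"],260,150,120,87,400,290)])]))
E
```

```text
clock: 4.32
ee_pos: [0.5128, -0.1677, 0.12]
eef_rot: [2.219, 2.223, 0.0]
force: [-0.3, 0.2, -1.2]
opening: 0.0469
grip_force: 26.5
clock: 4.95
ee_pos: [0.5127, -0.0907, 0.1292]
eef_rot: [2.223, 2.22, -0.0]
force: [0.3, 0.7, -0.5]
opening: 0.0466
grip_force: 26.5
[ 0.51274551 -0.09068483  0.12917578]
scene (np.float64(249.82082949906408), np.float64(228.43446483909466))
side (np.float64(312.8220434641521), np.float64(195.90242840464995))
```

View pics/m3.png

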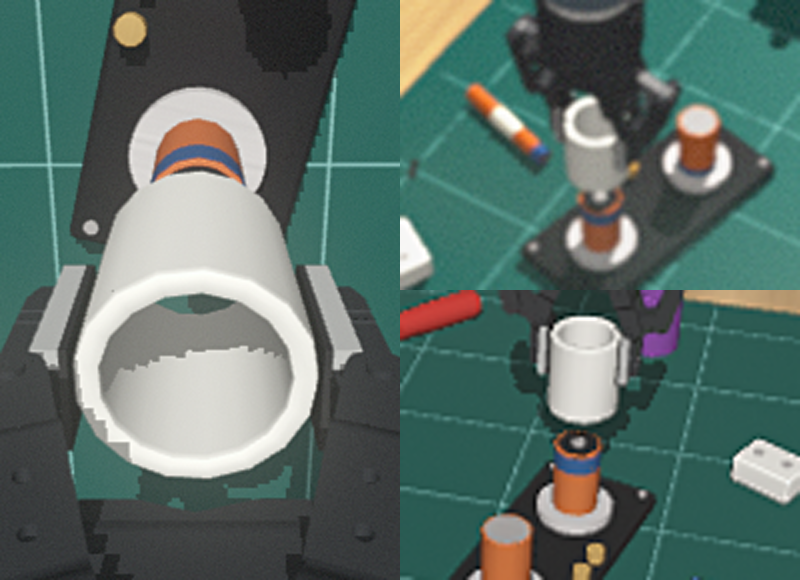

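```bash
python3 - <<'E'
from h import *
m=camera_model("wrist"); print(m["cx"],m["cy"])
im=cv2.imread("pics/wrist3.png").astype(int); w=win((im.min(2)>165),210,250,345,375)
print("outer wrist px", ell(w))
top=130+np.array([268,480])/2; 
# outer rim spans v=264..368.5, u=218..338.5 (from crop)
for u,v in((278.25,264),(278.25,368.5)): print("rim y ends",onz("wrist",u,v,.164,m))
for u in (218,338.5): print("rim x ends",onz("wrist",u,314,.164,m))
# bore
for v in(130+293/2,130+456/2): print("bore",onz("wrist",278.25,v,.164,m))
# seat
for v in(130+88/2,): print("seat far",onz("wrist",278.5,v,.022,m))
for u in(128/2+180,266/2+180): print("seat x",onz("wrist",u,130+150/2,.022,m))
# side view: sleeve rim ellipse and cell top ellipse
s=cv2.imread("pics/side3.png").astype(int)
q=lambda x,y:(260+(x-400)/3.333,150+(y-290)/3.333)
for l,x,y,z in(("rim",585,338,.164),("cell",577,444,.074)): print(l,onz("side",*q(x,y),z))
q=lambda x,y:(190+(x-400)/3.333,170+y/3.333)
for l,x,y,z in(("rim",598,125,.164),("cell",601,201,.074)): print("scene",l,onz("scene",*q(x,y),z))
E
```

```text
277.33630156521264 211.52253291517692
outer wrist px ((277.7484130859375, 302.286376953125), (122.95726776123047, 135.986328125), 175.46405029296875)
rim y ends [ 0.51258887 -0.06590619  0.164     ]
rim y ends [ 0.51252919 -0.11299691  0.164     ]
rim x ends [ 0.48954732 -0.08705669  0.164     ]
rim x ends [ 0.53556891 -0.08712838  0.164     ]
bore [ 0.51258242 -0.07099379  0.164     ]
bore [ 0.51253583 -0.10775344  0.164     ]
seat far [ 0.51304275 -0.06215296  0.022     ]
seat x [ 0.48582134 -0.08689399  0.022     ]
seat x [ 0.5402082  -0.08699616  0.022     ]
rim [ 0.51047805 -0.0843881   0.164     ]
cell [ 0.51226366 -0.090583    0.074     ]
scene rim [ 0.51631461 -0.09216375  0.164     ]
scene cell [ 0.51653854 -0.09306056  0.074     ]
```

Wrist rays give the sleeve at (0.5126,-0.0894), with measured sizes 47 and 36.8 mm that match. The cell is at (0.513,-0.0893), so they are aligned and I can lower.

```bash
python3 -m inch '[[0,0,0,0.003,0,-0.15,0.3],[0,0,0,0.003,0,-0.25,0.3],[0,0,0,0.003,0,-0.35,0.3],[0,0,0,0.003,0,-0.42,0.3],[0,0,0,0.003,0,-0.5,0.3],[0,0,0,0.003,0,-0.5,0.3]]'
python3 - <<'E'
from h import *
print(get_state()["ee_pos"],get_state()["force"],get_state()["ft_torque"])
E
```

```text
clock: 5.85
ee_pos: [0.5126, -0.0894, 0.0787]
eef_rot: [-2.221, -2.221, 0.001]
force: [-0.7, -0.3, -0.9]
opening: 0.0462
grip_force: 26.4
[ 0.5125665  -0.08942209  0.07869888] [-0.66084286 -0.26133411 -0.91276648] [0.01939841 0.06865869 0.00177125]
```

```bash
python3 -m inch '[[0,0,0,0,0,-0.15,0.3],[0,0,0,0,0,-0.25,0.3],[0,0,0,0,0,-0.33,0.3],[0,0,0,0,0,-0.36,0.3],[0,0,0,0,0,-0.36,0.3]]'
```

```text
clock: 6.48
ee_pos: [0.5128, -0.0895, 0.0434]
eef_rot: [2.221, 2.221, 0.0]
force: [-0.3, 0.3, -1.7]
opening: 0.0467
grip_force: 26.5
```

```bash
python3 -m inch '[[0,0,0,0,0,-0.01,0.3],[0,0,0,0,0,-0.02,0.3],[0,0,0,0,0,-0.02,0.3]]'; python3 -m inch '[[0,0,0,0,0,0,1],[0,0,0,0,0,0,1],[0,0,0,0,0,0,1],[0,0,0,0,0,0,1],[0,0,0,0,0,0.4,1],[0,0,0,0,0,0.9,1],[0,0,0,0,0,1,1],[0,0,0,0,0,1,1]]'
python3 - <<'E'
from h import *
print(get_state()["ee_pos"])
cv2.imwrite("pics/w4.png",get_image("wrist")[:,:,::-1])
E
```

```text
clock: 6.85
ee_pos: [0.5129, -0.0895, 0.0431]
eef_rot: [2.22, 2.221, 0.001]
force: [-6.4, 2.2, 21.9]
opening: 0.0463
grip_force: 28.6
clock: 7.85
ee_pos: [0.513, -0.0895, 0.1414]
eef_rot: [2.221, 2.221, 0.001]
force: [-0.4, -0.1, -0.2]
opening: 0.0849
grip_force: 0.0
[ 0.51296091 -0.08954772  0.14141295]
```

View pics/w4.png

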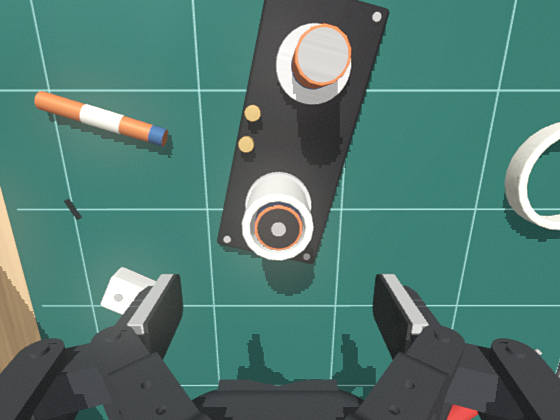

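The sleeve is home, with its rim round the button at (278,229). Next, measure the button, then travel to the holder.

```bash
python3 - <<'E'
from h import *
im=cv2.imread("pics/w4.png").astype(int)
e=ell(win(im.min(2)>125,268,219,289,240)); print(e,onz("wrist",*e[0],.0755))
e=ell(win(im.min(2)<110,250,200,306,255)); print(e)
e=ell(win((im[...,2]-im[...,0]>50),250,200,306,255)); print(e,onz("wrist",*e[0],.074))
E
python3 -m inch '[[0,0,0,0,0.5,0.3,1],[0,0,0,0,1,0.7,1],[0,0,0,0,1,0.7,1]]'; python3 -m inch '[[0,0,0,0,0.5,0,1],[0,0,0,0,1,0,1],[0,0,0,0,1,0,1]]';python3 -m inch '[[0,0,0,-0.02,0.5,0,1],[0,0,0,-0.05,1,0,1],[0,0,0,-0.05,1,0,1],[0,0,0,-0.05,1,0,1]]'
python3 - <<'E'
from h import *
print(get_state()["ee_pos"])
cv2.imwrite("pics/w5.png",get_image("wrist")[:,:,::-1])
E
```

```text
((278.0910339355469, 228.92117309570312), (14.114151000976562, 14.798215866088867), 105.91373443603516) [ 0.51251285 -0.08991108  0.0755    ]
((277.79425048828125, 225.0897674560547), (47.63365173339844, 48.73611068725586), 95.67990112304688)
((277.98614501953125, 227.2708282470703), (45.24909973144531, 48.028507232666016), 87.51904296875) [ 0.51244338 -0.08929749  0.074     ]
clock: 8.28
ee_pos: [0.5132, 0.0129, 0.2123]
eef_rot: [2.217, 2.224, 0.002]
force: [0.2, -0.5, -1.6]
opening: 0.0851
grip_force: 0.0
clock: 8.65
ee_pos: [0.512, 0.1125, 0.209]
eef_rot: [-2.216, -2.223, 0.004]
force: [-0.2, -1.0, 0.1]
opening: 0.0855
grip_force: 0.0
clock: 9.15
ee_pos: [0.5077, 0.2095, 0.2099]
eef_rot: [-2.221, -2.221, 0.003]
force: [-0.5, 0.7, 0.2]
opening: 0.0853
grip_force: 0.0
[0.50768729 0.20947737 0.20992527]
```

View pics/w5.png

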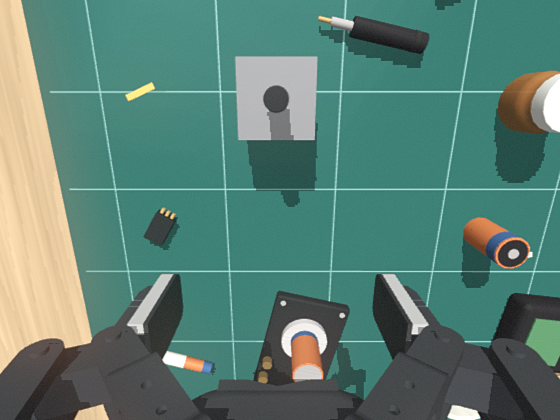

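The wrist view shows the holder at (276,98) with the chosen probe's handle top in it. The other probe lies farther left (+y), from (320,18) to (428,42).

```bash
python3 - <<'E'
from h import *
im=cv2.imread("pics/w5.png").astype(int)
e=ell(win(im.max(2)<75,255,78,300,115)); print(e,onz("wrist",*e[0],.105))
for p in((236,57),(317,57),(238,140),(317,140)): print(p,onz("wrist",*p,.06))
print(onz("wrist",325,20,.009),onz("wrist",425,40,.009))
E
```

```text
((275.54791259765625, 98.96170043945312), (23.306190490722656, 26.10335350036621), 174.04647827148438) [0.50613778 0.29161068 0.105     ]
(236, 57) [0.47401297 0.32419737 0.06      ]
(317, 57) [0.539365  0.3240477 0.06     ]
(238, 140) [0.47306319 0.25835816 0.06      ]
(317, 140) [0.54168007 0.25823493 0.06      ]
[0.55107476 0.36110455 0.009     ] [0.64501527 0.34436305 0.009     ]
```

```bash
python3 -m inch '[[0,0,0,-0.013,0.5,0,1],[0,0,0,-0.013,0.82,-0.2,1],[0,0,0,-0.013,0.82,-0.6,1],[0,0,0,-0.013,0.82,-0.8,1],[0,0,0,-0.013,0.82,-0.8,1]]'; python3 - <<'E'
from h import *
print(get_state()["ee_pos"])
im=get_image("wrist")[:,:,::-1]; cv2.imwrite("pics/w6.png",im)
im=im.astype(int); u,v=proj("wrist",[.506,.2915,.105]); print(u,v)
e=ell(win(im.max(2)<75,int(u)-40,int(v)-35,int(u)+40,int(v)+60)); print(e)
w=win(im.max(2)<75,int(u)-40,int(v)-50,int(u)+40,int(v)+60)
for y in range(int(v)-40,int(v)+50,6): x=np.where(w[y])[0]; print(y,(x.min(),x.max()) if len(x) else None,end=' ')
E
```

```text
clock: 9.82
ee_pos: [0.5061, 0.2908, 0.1297]
eef_rot: [-2.223, -2.219, 0.005]
force: [-0.7, 0.4, 0.4]
opening: 0.0853
grip_force: 0.0
[0.5061053  0.29080168 0.12969928]
276.6904151665232 252.62041349911075
((287.07025146484375, 238.67303466796875), (10.265983581542969, 48.74082565307617), 179.626708984375)
212 (np.int64(270), np.int64(286)) 218 (np.int64(266), np.int64(290)) 224 (np.int64(266), np.int64(290)) 230 (np.int64(266), np.int64(290)) 236 (np.int64(265), np.int64(291)) 242 (np.int64(264), np.int64(292)) 248 (np.int64(292), np.int64(292)) 254 None 260 (np.int64(267), np.int64(288)) 266 None 272 None 278 None 284 None 290 None 296 None
```

```bash
python3 -m inch '[[0,0,0,0,0.01,-0.25,1],[0,0,0,0,0.01,-0.5,1],[0,0,0,0,0.01,-0.6,1],[0,0,0,0,0.01,-0.6,0],[0,0,0,0,0.01,-0.6,0],[0,0,0,0,0.01,-0.6,0],[0,0,0,0,0.01,-0.6,0],[0,0,0,0,0.01,-0.6,0]]' 40;  python3 -m inch '[[0,0,0,0,0,0,0],[0,0,0,0,0,0,0],[0,0,0,0,0,0,0]]'
```

```text
clock: 10.88
ee_pos: [0.5068, 0.2936, 0.0719]
eef_rot: [2.221, 2.221, 0.002]
force: [-1.1, -1.0, 5.3]
opening: 0.0168
grip_force: 39.0
clock: 11.25
ee_pos: [0.5068, 0.2937, 0.0719]
eef_rot: [2.221, 2.221, 0.002]
force: [-0.3, -0.4, 6.3]
opening: 0.0172
grip_force: 39.0
```

```bash
python3 -m inch '[[0,0,0,0,0,0.3,0],[0,0,0,0,0,0.65,0],[0,0,0,0,0,1,0],[0,0,0,0,0,1,0]]'; python3 -m inch '[[0,0,0,0,-0.3,0.4,0],[0,0,0,0,-0.65,0.4,0],[0,0,0,0,-1,0.4,0],[0,0,0,0,-1,0.4,0]]'; python3 -m inch '[[0,0,0,0,-0.4,0,0],[0,0,0,0.02,-0.8,0,0],[0,0,0,0.02,-1,0,0],[0,0,0,0.02,-1,0,0]]'; python3 -m inch '[[0,0,0,0,-0.4,0,0],[0,0,0,0.02,-0.8,0,0],[0,0,0,0.02,-1,0,0],[0,0,0,0.02,-1,0,0]]'
python3 - <<'E'
from h import *
print(get_state()["ee_pos"])
E
```

```text
clock: 11.75
ee_pos: [0.5075, 0.294, 0.1738]
eef_rot: [2.22, 2.22, 0.007]
force: [0.5, -0.2, -1.4]
opening: 0.0169
grip_force: 39.2
clock: 12.25
ee_pos: [0.5062, 0.1917, 0.2104]
eef_rot: [-2.224, -2.218, 0.002]
force: [-0.0, 0.2, -0.9]
opening: 0.0171
grip_force: 39.3
clock: 12.75
ee_pos: [0.5084, 0.093, 0.2105]
eef_rot: [-2.223, -2.219, 0.001]
force: [-0.0, -0.1, -1.6]
opening: 0.0169
grip_force: 39.3
clock: 13.25
ee_pos: [0.5106, -0.0064, 0.2107]
eef_rot: [-2.222, -2.22, 0.0]
force: [-0.6, 1.3, -0.5]
opening: 0.017
grip_force: 39.3
[ 0.51063392 -0.00644184  0.21073733]
```

```bash
python3 -m inch '[[0,0,0,0.02,-0.4,0,0],[0,0,0,0.02,-0.83,0,0],[0,0,0,0.02,-0.83,-0.2,0],[0,0,0,0.02,-0.83,-0.37,0],[0,0,0,0.02,-0.83,-0.37,0],[0,0,0,0.02,-0.83,-0.37,0]]'
python3 - <<'E'
from h import *
p=get_state()["ee_pos"]; print(p)
P={n:get_image(n)[:,:,::-1].copy() for n in("wrist","scene","side")}
for n in P: cv2.imwrite(f"pics/{n}7.png",P[n])
for n in P: print(n,"tip exp",proj(n,p-[0,0,.0689]),"btn",proj(n,[.5127,-.0897,.0755]))
c=lambda im,x,y,w,h,W,H:cv2.resize(im[y:y+h,x:x+w],(W,H),interpolation=cv2.INTER_CUBIC)
cv2.imwrite("pics/m7.png",np.hstack([c(P["wrist"],210,190,140,210,400,600),np.vstack([c(P["scene"],220,190,60,45,400,300),c(P["side"],283,155,60,45,400,300)])]))
E
```

```text
clock: 14.0
ee_pos: [0.5129, -0.0886, 0.1748]
eef_rot: [2.22, 2.223, 0.001]
force: [0.0, 0.4, -0.3]
opening: 0.0171
grip_force: 39.3
[ 0.51292905 -0.0885939   0.17478373]
wrist tip exp (np.float64(277.8223799414186), np.float64(225.22935067178386)) btn (np.float64(277.4506253690428), np.float64(212.75073183143485))
scene tip exp (np.float64(249.71514021120808), np.float64(220.85510322498757)) btn (np.float64(249.74662702520686), np.float64(228.47043648522123))
side tip exp (np.float64(313.38163875004193), np.float64(185.26395544326726)) btn (np.float64(312.8810323972749), np.float64(195.86142984915932))
```

View pics/m7.png

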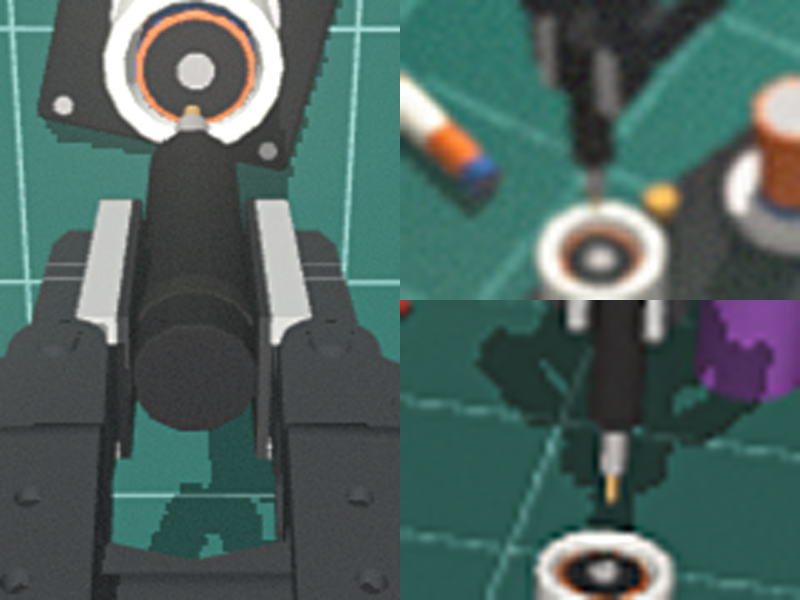

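```bash
python3 - <<'E'
from h import *
tip={"wrist":(277.2,227.1),"scene":(249.4,220.7),"side":(314.65,185.3)}
btn={"wrist":(278.25,214.9),"scene":(250,228.9),"side":(313.75,195.65)}
def tri(o):
    A=0;b=0
    for n in o:
        c,d=ray(n,*o[n]); d=d/np.linalg.norm(d); M=np.eye(3)-np.outer(d,d); A=A+M;b=b+M@c
    return np.linalg.solve(A,b)
print("tri tip",tri(tip),"btn",tri(btn))
for n in tip: print(n,onz(n,*tip[n],.1059),onz(n,*btn[n],.0755))
print("handle top",onz("wrist",278.2,322,.1748-.0369+.07))
E
```

```text
tri tip [ 0.51157783 -0.08931776  0.10608441] btn [ 0.51272738 -0.0910522   0.07536139]
wrist [ 0.51250398 -0.08995063  0.1059    ] [ 0.5133163  -0.09144726  0.0755    ]
scene [ 0.51197448 -0.08859532  0.1059    ] [ 0.51402821 -0.09054857  0.0755    ]
side [ 0.51009444 -0.08919425  0.1059    ] [ 0.51091014 -0.0910826   0.0755    ]
handle top [ 0.51288578 -0.09094968  0.2079    ]
```

Triangulated tip minus button is about (-1.2, +1.7, +30.7) mm, and the probe is upright. I'll correct by dx +1.2 mm, dy -1.7 mm and descend towards TCP z≈0.1384.

```bash
python3 -m inch '[[0,0,0,0.012,-0.017,-0.1,0],[0,0,0,0.012,-0.017,-0.2,0],[0,0,0,0.012,-0.017,-0.27,0],[0,0,0,0.012,-0.017,-0.27,0],[0,0,0,0.012,-0.017,-0.27,0]]'
python3 - <<'E'
from h import *
print(get_state()["ee_pos"],get_state()["force"])
P={n:get_image(n)[:,:,::-1].copy() for n in("wrist","scene","side")}
c=lambda im,x,y,w,h,W,H:cv2.resize(im[y:y+h,x:x+w],(W,H),interpolation=cv2.INTER_CUBIC)
cv2.imwrite("pics/m8.png",np.hstack([c(P["wrist"],244,180,70,105,400,600),np.vstack([c(P["scene"],220,200,60,45,400,300),c(P["side"],283,165,60,45,400,300)])]))
E
```

```text
clock: 14.78
ee_pos: [0.5138, -0.0913, 0.1474]
eef_rot: [2.222, 2.221, 0.0]
force: [1.2, 0.5, -0.5]
opening: 0.0164
grip_force: 39.3
[ 0.51376916 -0.09127211  0.147367  ] [ 1.23914789  0.48987921 -0.45589956]
```

View pics/m8.png

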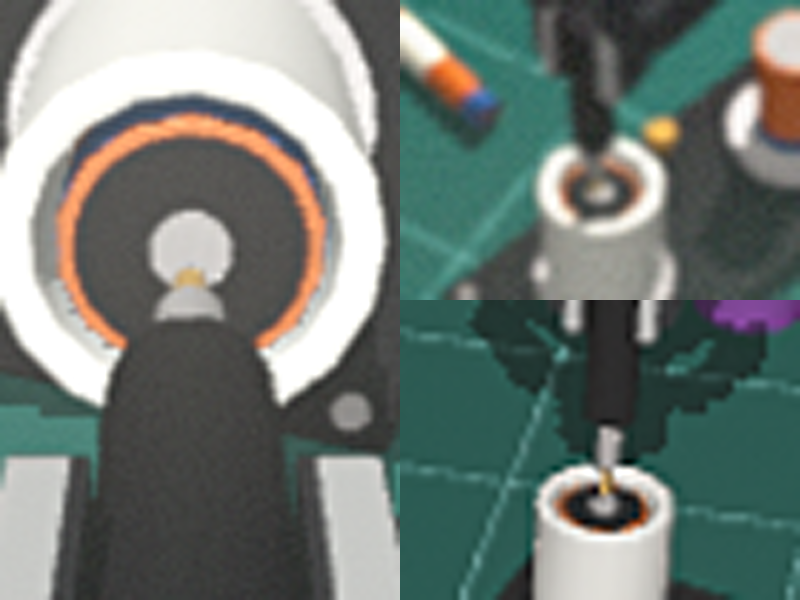

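The tip is about 3 mm above the button and centred within 1 mm, with the wrist crop showing tip (190,268) and button (192,252). Now I press gently.

```bash
python3 -m inch '[[0,0,0,0,0.005,-0.02,0],[0,0,0,0,0.006,-0.04,0],[0,0,0,0,0.006,-0.055,0],[0,0,0,0,0.006,-0.07,0],[0,0,0,0,0.006,-0.07,0],[0,0,0,0,0.006,-0.07,0]]'
python3 - <<'E'
from h import *
F=[];
for i in range(12):
    get_image("side"); F.append(np.r_[get_state()["force"],get_state()["ee_pos"]])
print(np.mean(F,0).round(4),np.std(F,0).round(3))
E
```

```text
clock: 15.68
ee_pos: [0.5138, -0.0906, 0.1404]
eef_rot: [2.221, 2.221, 0.0]
force: [-0.1, 0.3, 0.6]
opening: 0.0169
grip_force: 39.3
[ 0.2804 -0.0513  1.5747  0.5138 -0.0906  0.1403] [0.378 0.52  0.283 0.    0.    0.   ]
```

```bash
python3 -m inch '[[0,0,0,0,0,-0.01,0],[0,0,0,0,0,-0.018,0],[0,0,0,0,0,-0.018,0],[0,0,0,0,0,-0.018,0]]'
python3 - <<'E'
from h import *
F=[];
for i in range(15):
    im=get_image("wrist" if i%2 else "side"); F.append(np.r_[get_state()["force"],get_state()["ee_pos"]])
print(np.mean(F,0).round(4),np.std(F,0).round(3),get_state()["clock"],get_state()["grip_force"])
E
```

```text
clock: 16.77
ee_pos: [0.5137, -0.0906, 0.1385]
eef_rot: [2.221, 2.221, 0.0]
force: [0.2, -0.4, 2.5]
opening: 0.017
grip_force: 39.3
[ 0.5789 -0.0405  2.4055  0.5137 -0.0906  0.1385] [0.507 0.402 0.326 0.    0.    0.   ] 17.525 39.34416353702545
```

```bash
python3 -c "
from workcell import *
print(job_done())"
```

```text
the job is handed in; nothing more can be done
None
```

The sleeve is fully home on the button-up cell and released, and the holder's probe is held upright near the middle of the button (within about 1 mm), its spring tip pressed in about 6 of 12 mm by arm height; force readings agree, and I handed the job in at about 17.5 s.

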